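# Bolt the ceramics case shut

## Robot

A 6-joint arm with a two-finger parallel gripper is mounted at the origin on the work surface. World frame = base frame: x ahead of the robot, y to its left, z up, the work surface at z = 0. Lengths are in m, angles in rad, forces in N, time in s.
With the tool pointing down it reaches from about 0.375 to 0.9 m from the base axis. Payload 3.1 kg.
Tool frame: the origin (TCP) lies midway between the tips of the shut fingers; the grasp point (between the pads) lies manip.hold_point_z behind it (manip.hold_point_z is the distance from the TCP to the grasp point, in m); z points along the fingers, y is the direction in which the jaws open and shut (so a half turn about z gives the same grasp; the last joint's range is limited). The gripper opens to 85 mm and grips with 20 to 120 N. Pads are 22 mm wide; open, the fingers measure 114 mm over their backs; the gripper's body (76 mm by 85 mm) begins 54 mm behind the grasp point. The pads swing forward as they close: fully open they stand 13 mm farther back than shut.
Start: joints at [1.065, 0.527, 1.433, -0, 1.181, -0.178], TCP at [0.201, 0.592, 0.231] pointing down, gripper open.
Joint ranges: [-3.08, 3.08], [-0.75, 2.2], [0.22, 2.44], [-1.43, 4.57], [0, 2.65], [-2.85, 2.85]. Speed limits (rad/s): [2.79, 2.79, 3.14, 3.14, 3.14, 3.14].

## Interface

Orientations are given as a unit quaternion [x, y, z, w].
In Python, from station import manip, snapshot, workorder, models gives the robot as it stands.
- The arm moves only by the tool jog_arm, never from a script. Its argument "commands" is a list of rows, each a list of 5 numbers: the opening in per cent of the stroke, from 0 (shut) to 100 (fully open), then the shift along the world's x, y, z in cm, then the turn about the world's z in rad. A call has 1 to 8 rows; each row shifts and turns the pose as measured when the row begins; what a row does not reach is not made up. A row lasts 1/12 s, in which the tool goes at most 41.7 mm and 7.16 degrees, less where a joint would pass 70% of its speed; a pose out of reach is approached as far as the arm can. A call with a gripper value outside its range is refused whole. The fingers move at their own pace and stop on an object; "squeeze" is the grip in N (left out, the last holds). Time passes only in rows, so rows that do not move let the fingers close. It gives the time, the measured TCP pose, the force and the opening at its end, in the units of the state.
- manip.sense(): the state, without advancing time (a new reading comes with each control period).
- snapshot(name): name is "scene" or "top" or "wrist"; returns a dict with "image" (480x640x3 uint8, red, green, blue), "intrinsics" (3x3 intrinsics, pixels), "D" ([k1, k2, p1, p2, k3] as OpenCV has them; the pictures are not rectified), "extrinsics" (4x4, takes a point from camera to world coordinates); the wrist camera has in their place "hand_eye" (4x4, takes a point from camera to tool coordinates, whose origin is the TCP and whose axes are the flange's). Camera axes: x right, y down, z forward; pixel columns grow to the right and rows downward; lengths in m; the calibration is good to about 2 mm. A picture is of the moment at which its call begins: read the wrist's pose just before it. There is no depth.
- workorder.sign_off(): hands the job in, once; it reports no verdict.
Trained networks look in a picture, given as the dict that the camera call returned (one of the last four; its "shot" number tells which), for a name from the list of things; names that differ only in an ending like _2 or _b are one class to them, and where a whole thing is asked for, a point or a joint stands for the part that bears it (a point fixed in the world has none). Each returns a list of dicts, best first, with "score" (0 to 1); they miss things now and then, are a little off and sometimes report something else, mostly with a low value. They report only what shows in the picture. A call takes as long as a camera call. They do not tell look-alikes from the thing itself.
- models.find_in(picture, name): "centre" ([x, y, z] in m, in world coordinates, good to about 4 mm: the middle of the surface that is visible of it).
- models.pinpoint(picture, name): "centre" ([x, y, z] in m, in world coordinates, good to about 4 mm: a listed point, or the origin of a listed thing).
The state is a dict: "t": time; "q": joint angles; "qd": joint speeds; "tau": joint torques, N m; "tcp_pos": TCP position; "tool_rot": TCP orientation; "force": force on the tool from outside, world axes, zero at the start; "ft_torque": the same for the moment, N m; "finger_gap": opening from 0.0 (shut) to 1.0 (fully open).
Only numpy, scipy, OpenCV 4.12 (cv2) and the standard library are available. Lean on these libraries where they do the work, as an engineer would, in place of code of your own. Each camera call takes 0.05 s, during which the arm holds its last target. There are 200 camera calls.

## Task

Bolt the wooden storage case shut: with one fingertip press the yellow spring catch right down and keep it down while the other fingertip, standing behind the red tab on its robot side, pushes the bolt fully home towards the lid, then let go so that the catch springs back up and locks it. Only press and push: do not lift the lid, and leave the bowl and brush on it and the ceramics and tools around it where they are.

Things in the scene. Friction and masses are not known exactly. Their poses are not given: they have to be found in the camera images.
- case: wooden case fixed to the table, 300 (x) x 260 (y) mm, origin under its centre. x points from its front, a 58 mm high deck with the lock, to the lid at the back. In its frame (mm) the yellow pad spans x -146 to -52, y 18 to 44; the red tab spans y -44 to -18, so their middle is y = 0. Elsewhere the deck's fittings stay below 83 mm above the table: room for a fingertip behind the tab
- bolt_tab (a point): centre of the top of the red upright tab on the bolt, 119 mm above the table; 12 mm thick (x), 26 mm wide (y), 41 mm tall; axes as the case's. It moves with the bolt. Push its -x face, 6 mm from here, which lies at x = -105 mm in the case's frame with the bolt drawn back, -69 mm when home
- bolt (a joint): slide of the bolt along the case's +x, m: about 0 drawn back (start), 0.036 home at its stop, its end then under the steel keeper on the lid. Friction 2.5 N. Unless the catch is held down, its tooth blocks the bolt's rack at the start and at two places on the way, and locks it from 0.033 on
- catch_pad (a point): centre of the top face of the yellow catch pad, 94 (x) x 26 (y) mm, 104 mm above the table when up; axes as the case's. It only moves up and down
- catch (a joint): how far the catch is pressed, m: 0 up, 0.012 at its stop (pad top then 92 mm above the table). It frees the bolt from about 0.006 on. The spring takes 3.4 N to start, 8.2 N at the stop; the catch rises by itself when released with the bolt home. A fingertip can slide along the pad while pressing
- lid_front (a point): middle of the top front edge of the case's lid, 66 mm above the table with the lid shut (so at the start, and it must stay shut). The lid is hinged at its back edge and has a brass handle in its middle up to 97 mm above the table
- bowl: white bowl standing on the lid, 80 mm across, 36 mm high; origin at the centre of its underside
- brush: brush lying on the lid, 130 mm long; origin under its middle
- ewer: grey-green ewer with handle and spout, 180 mm high; origin at the centre of its underside
- cup: brown-green cup, 84 mm across, 58 mm high; origin at the centre of its underside
- jar: white jar with a blue cap, 56 mm across, 75 mm high; origin at the centre of its underside
- spatula: spatula lying on the table, 190 mm long; origin under its middle
- dish: blue dish, 90 mm across, 20 mm high; origin at the centre of its underside
Mind the look-alikes: they are no part of the job. There is more than one size of the bowl; the one meant has the size given above. Leave any purple look-alike of the ewer alone.

How it is judged:
On the way, in this order (a step that is already met when the one before it is completed fails the run):
1. a fingertip holds the catch down (at least 6 mm) with the bolt still drawn back (value of joint catch above 0.006 m and contact force between the fingers and catch above 1 N and value of joint bolt below 0.008 m).
2. with the catch still held down by a fingertip, the other one pushes the bolt through the middle of its travel (value of joint catch above 0.0055 m and contact force between the fingers and catch above 0.5 N and contact force between the fingers and bolt above 0.3 N and value of joint bolt between 0.012 and 0.03 m).
At the end, for the whole second after the job is handed in: the bolt is home (at least 32 of its 36 mm) and at rest, the catch has sprung up (within 2 mm of its top), the lid is shut (front edge within 5 mm), and each of the seven loose things is within 30 mm of where it stood (value of joint bolt above 0.032 m and value of joint catch below 0.002 m and z of lid_front in the frame of case below 0.071 m and velocity of joint bolt below 0.005 m/s and distance of each of bowl, brush, ewer, cup, jar, spatula, dish from where it was at the start of the episode below 0.03 m and linear speed of each of bowl, ewer below 0.02 m/s); the robot touches nothing.
It fails at once if the lid is lifted (front edge raised more than 10 mm) (z of lid_front in the frame of case above 0.076 m).
It fails at once if a bystander is moved or lifted (30 mm or more) (distance of any of bowl, brush, ewer, cup, jar, spatula, dish from where it was at the start of the episode above 0.03 m).
It fails at once if the bowl or the ewer is tipped (angle between any of bowl, ewer's own z axis and vertical above 0.5 rad).
It also fails if it takes over 32 s, if anything falls off the work surface, if the arm or the gripper's body presses on something with over 40 N, if the wrist force passes 120 N, or if a joint passes its speed limit or range.

## Working session

There is one attempt and no reset: what is moved stays moved. The work goes in short steps, Python scripts to look and compute and a tool call to move; the robot and the scene stay as the last step left them, time stands still between calls to the robot, and variables do not carry over. Pictures are saved under pics/ and viewed, about 8 in all and at most 12, crops included, and the job is handed in when it is done.

Besides the shell and the picture viewer there is one more tool, called after "Emit:" as name(argument=value, ...), one argument or row to a line, values as JSON. jog_arm: Moves the arm, as the interface text tells. Its arguments: {"type":"object","properties":{"commands":{"type":"array","items":{"type":"array","items":{"type":"number"}}},"squeeze":{"type":"number"}},"required":["commands"]}

```bash
mkdir -p pics; cat > h.py <<'E'
from station import manip, snapshot, workorder, models
import numpy as np, cv2
def save(s,n): cv2.imwrite('pics/'+n+'.png', s['image'][:,:,::-1])
E
python3 - <<'E'
from h import *
s=manip.sense(); print(s['t'],s['tcp_pos'],s['tool_rot'],s['finger_gap'],manip.hold_point_z)
ims=[]
for c in ('scene','top'):
    p=snapshot(c); ims.append(p['image'])
    for n in ('bolt_tab','catch_pad','lid_front','case','bowl','ewer','cup','jar'):
        print(c,n,[(np.round(d['centre'],3).tolist(),round(d['score'],2)) for d in models.pinpoint(p,n)[:3]])
    save(p,c)
E
```

```text
0.0 [0.20023249 0.59128973 0.23031145] [ 1.62661251e-01  9.86681348e-01 -1.04384003e-03 -3.80499874e-04] 1.0010133697153119 0.0187
scene bolt_tab [([0.636, 0.015, -0.001], 0.74)]
scene catch_pad [([0.531, 0.034, 0.109], 0.63), ([0.604, -0.452, -0.002], 0.54)]
scene lid_front [([0.611, 0.014, 0.067], 0.58)]
scene case [([0.637, 0.013, -0.003], 0.55)]
scene bowl [([0.754, 0.262, -0.004], 0.97), ([0.698, 0.112, 0.067], 0.92), ([0.604, 0.269, 0.0], 0.9)]
scene ewer [([0.604, -0.453, -0.001], 0.85), ([0.772, -0.246, -0.0], 0.59), ([0.504, -0.652, -0.0], 0.57)]
scene cup [([0.658, 0.417, 0.0], 0.8)]
scene jar [([0.393, 0.428, 0.001], 0.95)]
top bolt_tab [([0.545, -0.029, 0.115], 0.51), ([0.39, 0.428, -0.001], 0.23)]
top catch_pad [([0.536, 0.028, 0.105], 0.65)]
top lid_front [([0.607, 0.012, 0.07], 0.77)]
top case [([0.638, 0.022, -0.002], 0.65)]
top bowl [([0.754, 0.266, -0.002], 0.9), ([0.599, 0.269, 0.001], 0.69), ([0.696, 0.112, 0.065], 0.64)]
top ewer [([0.765, -0.248, 0.002], 0.82), ([0.507, -0.651, 0.002], 0.7), ([0.606, -0.451, -0.0], 0.63)]
top cup [([0.652, 0.424, 0.0], 0.8)]
top jar [([0.391, 0.43, -0.002], 0.76)]
```

View pics/top.png

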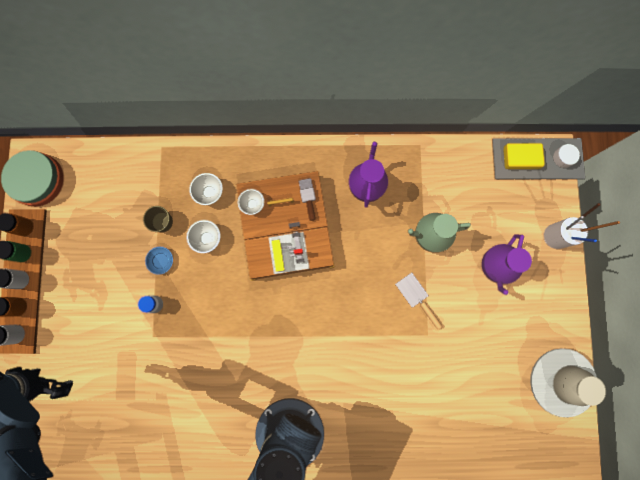

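View pics/scene.png

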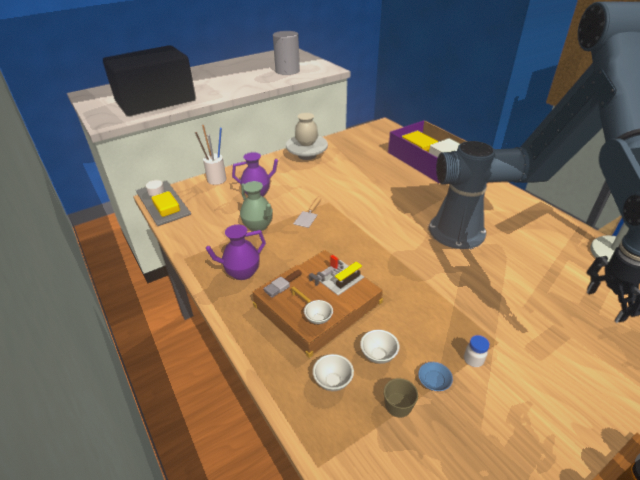

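The top view shows the case near (285,225) with a small yaw. The yellow pad is at about (277,254) and the red tab at about (298,252). The networks' points agree with that, except the scene's bolt_tab, which is wrong. The fingers at about 55% opening will straddle the two, so I'm going above the lock for a close look.

Emit:
jog_arm(
  commands=[
    [55, 1.4, -3.6, 1, 0.06],
    [55, 1.4, -3.6, 1, 0.06],
    [55, 1.4, -3.6, 1, 0.06],
    [55, 1.4, -3.6, 1, 0.06],
    [55, 1.4, -3.6, 0, 0.06],
    [55, 1.4, -3.6, 0, 0.06],
    [55, 1.4, -3.6, 0, 0.06],
    [55, 1.4, -3.6, 0, 0.0],
  ],
)

```text
t: 1.57
tcp_pos: [0.3133, 0.3005, 0.2723]
tool_rot: [-0.064, 0.998, 0.003, 0.003]
force: [0.7, -0.0, -0.0]
finger_gap: 0.555
```

Emit:
jog_arm(
  commands=[
    [55, 1.4, -3.6, 0, 0],
    [55, 1.4, -3.6, 0, 0],
    [55, 1.4, -3.6, 0, 0],
    [55, 1.4, -3.6, 0, 0],
    [55, 1.4, -3.6, 0, 0],
    [55, 1.4, -3.6, 0, 0],
    [55, 1.4, -3.6, 0, 0],
    [55, 1.4, -3.6, 0, 0],
  ],
)

```text
t: 2.23
tcp_pos: [0.4281, -0.0022, 0.2757]
tool_rot: [-0.065, 0.998, 0.003, 0.008]
force: [-0.1, 1.0, 0.1]
finger_gap: 0.55
```

```bash
cat >> h.py <<'E'
from scipy.spatial.transform import Rotation as R
def wrist():
    s=manip.sense(); p=snapshot('wrist'); T=np.eye(4); T[:3,:3]=R.from_quat(s['tool_rot']).as_matrix(); T[:3,3]=s['tcp_pos']
    return s,p,T@p['hand_eye']
def toplane(px,p,E,z):
    u=cv2.undistortPoints(np.float64(px).reshape(-1,1,2),p['intrinsics'],p['D']).reshape(-1,2)
    d=np.c_[u,np.ones(len(u))]@E[:3,:3].T; o=E[:3,3]
    return o+d*((z-o[2])/d[:,2])[:,None]
def blob(p,lo,hi,box=None):
    h=cv2.cvtColor(p['image'],cv2.COLOR_RGB2HSV); m=cv2.inRange(h,lo,hi)
    n,l,st,c=cv2.connectedComponentsWithStats(m); return [(st[i],np.argwhere(l==i)[:,::-1]) for i in np.argsort(-st[1:,4])[:3]+1]
E
python3 - <<'E'
from h import *
s,p,E=wrist(); save(p,'w1'); print(s['tcp_pos'],E[:3,3])
for nm in ('bolt_tab','catch_pad','lid_front','case'):
    print(nm,[(np.round(d['centre'],4).tolist(),round(d['score'],2)) for d in models.pinpoint(p,nm)[:2]])
for nm,lo,hi,z in (('y',(22,150,120),(33,255,255),.104),('r',(0,170,90),(6,255,255),.119)):
  for st,px in blob(p,lo,hi):
    c,wh,a=cv2.minAreaRect(px.astype(np.float32)); b=cv2.boxPoints((c,wh,a)); print(nm,st,np.round(c),np.round(toplane(b,p,E,z),4).tolist())
E
```

```text
[ 0.42805863 -0.00219335  0.27570176] [ 0.3596642  -0.01285921  0.41771513]
bolt_tab [([0.544, -0.0328, 0.1177], 0.56)]
catch_pad [([0.5317, 0.0367, 0.1058], 0.97)]
lid_front [([0.6122, 0.0065, 0.0617], 0.55)]
case [([0.6425, 0.011, 0.0044], 0.6)]
y [ 317  288   35   92 2125] [334. 334.] [[0.4883, 0.0038, 0.104], [0.4845, 0.0337, 0.104], [0.578, 0.0483, 0.104], [0.5821, 0.0158, 0.104]]
r [259 323  20  30 437] [269. 339.] [[0.55, -0.0409, 0.119], [0.5205, -0.0393, 0.119], [0.5211, -0.0249, 0.119], [0.5506, -0.0261, 0.119]]
```

View pics/w1.png

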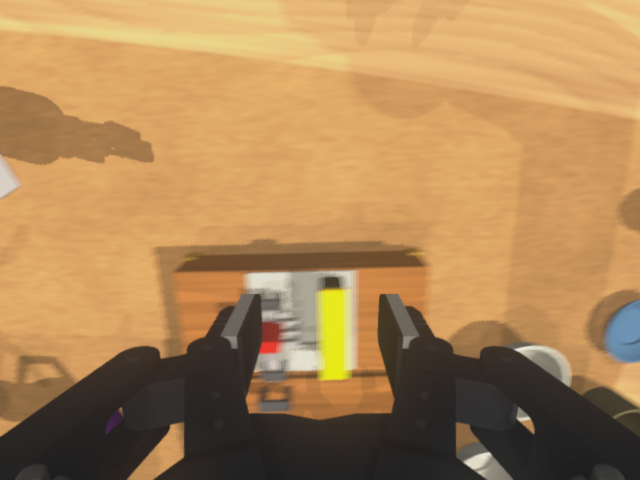

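The wrist view shows the pad at (334,334), the red tab at (265,338) partly behind a finger, and the case nearly aligned with the tool. I'll open the fingers for a clear, still view.

Emit:
jog_arm(
  commands=[
    [100, 1, -0.8, 0, 0],
    [100, 1, 0, 0, 0],
    [100, 0, 0, 0, 0],
    [100, 0, 0, 0, 0],
    [100, 0, 0, 0, 0],
  ],
)

```text
t: 2.9
tcp_pos: [0.4473, -0.0027, 0.2751]
tool_rot: [-0.07, 0.998, 0.004, 0.006]
force: [0.2, -0.2, 0.4]
finger_gap: 1.0
```

```bash
python3 - <<'E'
from h import *
s,p,E=wrist(); save(p,'w2'); print(s['tcp_pos'],R.from_quat(s['tool_rot']).as_matrix()[:,1], s['force'])
for nm in ('bolt_tab','catch_pad','lid_front','case'):
    print(nm,[(np.round(d['centre'],4).tolist(),round(d['score'],2)) for d in models.pinpoint(p,nm)[:2]])
for nm,lo,hi,z in (('y',(22,150,120),(33,255,255),.104),('r',(0,170,90),(6,255,255),.119)):
  for st,px in blob(p,lo,hi)[:1]:
    c,wh,a=cv2.minAreaRect(px.astype(np.float32)); b=cv2.boxPoints((c,wh,a)); print(nm,st,np.round(c),np.round(b).tolist(),np.round(toplane(b,p,E,z),4).tolist())
cv2.imwrite('pics/w2c.png',cv2.resize(p['image'][220:440,150:450,::-1],None,fx=2.6,fy=2.6,interpolation=cv2.INTER_CUBIC))
E
```

```text
[ 0.4473232  -0.00269364  0.27511282] [-0.13984393  0.9901402   0.00812782] [ 0.22846745 -0.21007682  0.38706878]
bolt_tab [([0.5484, -0.0322, 0.1198], 0.74)]
catch_pad [([0.5315, 0.0334, 0.1072], 0.97)]
lid_front [([0.6105, 0.0091, 0.0642], 0.81)]
case [([0.6388, 0.0142, 0.0026], 0.76)]
y [ 326  268   29   95 2631] [340. 315.] [[326.0, 268.0], [354.0, 268.0], [354.0, 362.0], [326.0, 362.0]] [[0.487, 0.0094, 0.104], [0.4837, 0.0336, 0.104], [0.5766, 0.0491, 0.104], [0.5801, 0.0229, 0.104]]
r [256 305  32  29 673] [272. 319.] [[256.0, 305.0], [287.0, 305.0], [287.0, 333.0], [256.0, 333.0]] [[0.5232, -0.0463, 0.119], [0.5195, -0.02, 0.119], [0.5461, -0.017, 0.119], [0.5499, -0.0439, 0.119]]
```

View pics/w2c.png

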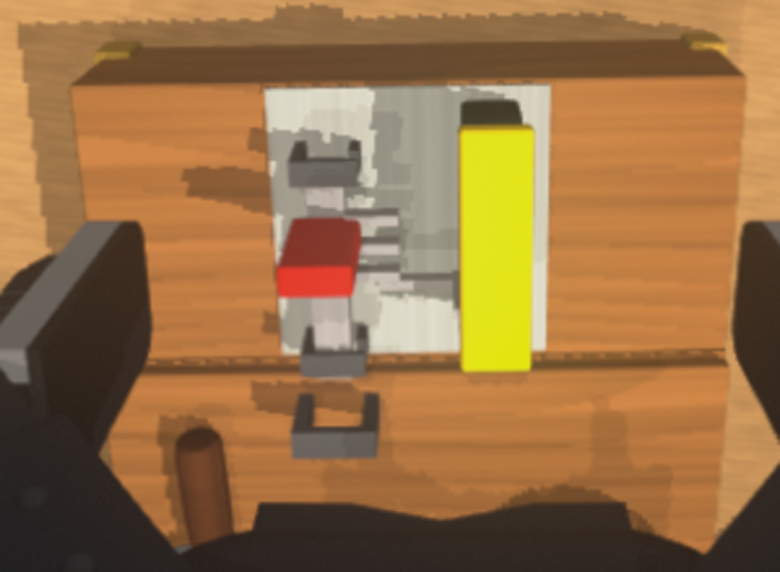

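The clear view shows pad and tab upright in the picture, so tool and case yaw agree (about 0.14). In the crop the pad spans (460-533, 125-370) and the tab top sits at about (316,280). Pad centre is about (0.533,0.029) and tab centre about (0.544,-0.032), 62 mm apart as specified. I want the TCP at about (0.513,-0.005) at 55% opening.

Emit:
jog_arm(
  commands=[
    [55, 2.2, -0.1, -2, 0],
    [55, 2.2, -0.1, -2, 0],
    [55, 2.2, -0.1, -2, 0],
    [55, 0, 0, -2, 0],
    [55, 0, 0, -2, 0],
    [55, 0, 0, -2, 0],
    [55, 0, 0, -1, 0],
    [55, 0, 0, 0, 0],
  ],
)

```text
t: 3.82
tcp_pos: [0.5175, -0.0072, 0.1419]
tool_rot: [-0.069, 0.998, 0.003, 0.01]
force: [-0.6, 0.2, 0.2]
finger_gap: 0.547
```

```bash
python3 - <<'E'
from h import *
s,p,E=wrist(); save(p,'w3'); print(s['tcp_pos'],R.from_quat(s['tool_rot']).as_matrix()[:,1], s['force'],s['finger_gap'])
cv2.imwrite('pics/w3c.png',cv2.resize(p['image'][200:480,150:490,::-1],None,fx=2.1,fy=2.1,interpolation=cv2.INTER_CUBIC))
E
```

```text
[ 0.51753832 -0.00722874  0.14187971] [-0.13762554  0.99047496  0.00430805] [-0.58727028  0.16859205  0.24722257] 0.5468350772630749
```

View pics/w3c.png

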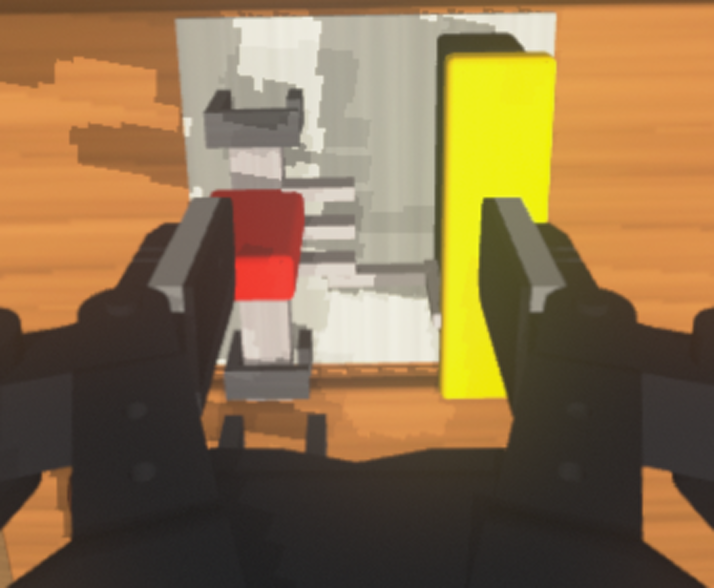

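```bash
python3 - <<'E'
from h import *
s,p,E=wrist(); T=np.eye(4); T[:3,:3]=R.from_quat(s['tool_rot']).as_matrix(); T[:3,3]=s['tcp_pos']
def f(u,z):
    P=toplane([[150+a/2.1,200+b/2.1] for a,b in u],p,E,z); a=.14
    d=P-s['tcp_pos']; print(np.round(P*1e3,1).tolist(),'case-axes rel TCP',np.round(np.c_[d[:,0]*np.cos(a)+d[:,1]*np.sin(a),-d[:,0]*np.sin(a)+d[:,1]*np.cos(a)]*1e3,1).tolist())
f([(445,57),(555,57),(442,398)],.104); f([(302,256),(293,298)],.119)
for nm in ('bolt_tab','catch_pad'):
    print(nm,[(np.round(d['centre'],4).tolist(),round(d['score'],2)) for d in models.pinpoint(p,nm)[:2]])
E
```

```text
[[489.1, 9.0, 104.0], [485.5, 34.5, 104.0], [581.6, 24.2, 104.0]] case-axes rel TCP [[-26.2, 20.1], [-26.1, 45.8], [67.6, 22.2]]
[[536.5, -17.9, 119.0], [547.6, -18.7, 119.0]] case-axes rel TCP [[17.0, -13.1], [28.0, -15.5]]
bolt_tab [([0.5452, -0.0308, 0.1176], 0.63)]
catch_pad [([0.5296, 0.033, 0.1044], 0.55)]
```

Measured offset: the lock's middle lies about 3 mm further along +y, and the tab face is 17 mm ahead of the TCP. I'll correct for that and descend.

Emit:
jog_arm(
  commands=[
    [55, -0.2, 0.3, -1, 0],
    [55, 0, 0, -1, 0],
    [55, 0, 0, -1, 0],
    [55, 0, 0, -0.5, 0],
    [55, 0, 0, 0, 0],
  ],
)

```text
t: 4.43
tcp_pos: [0.5213, -0.0055, 0.1128]
tool_rot: [-0.069, 0.997, 0.0, 0.019]
force: [-0.1, 0.3, -0.5]
finger_gap: 0.551
```

Emit:
jog_arm(
  commands=[
    [55, -0.6, 0.1, 0, 0],
    [55, 0, 0, 0, 0],
  ],
)

```text
t: 4.6
tcp_pos: [0.5149, -0.0046, 0.1126]
tool_rot: [-0.069, 0.997, 0.0, 0.019]
force: [-0.7, -0.4, -0.5]
finger_gap: 0.55
```

```bash
python3 - <<'E'
from h import *
s,p,E=wrist(); print(s['tcp_pos'],R.from_quat(s['tool_rot']).as_matrix().round(3).tolist(), s['force'],s['finger_gap'])
cv2.imwrite('pics/w4c.png',cv2.resize(p['image'][200:480,150:490,::-1],None,fx=2.1,fy=2.1,interpolation=cv2.INTER_CUBIC))
E
```

```text
[ 0.51489816 -0.00458453  0.11257813] [[-0.99, -0.138, 0.037], [-0.138, 0.99, 0.003], [-0.037, -0.002, -0.999]] [-0.70382458 -0.39512179 -0.45965392] 0.5501110146325799
```

View pics/w4c.png

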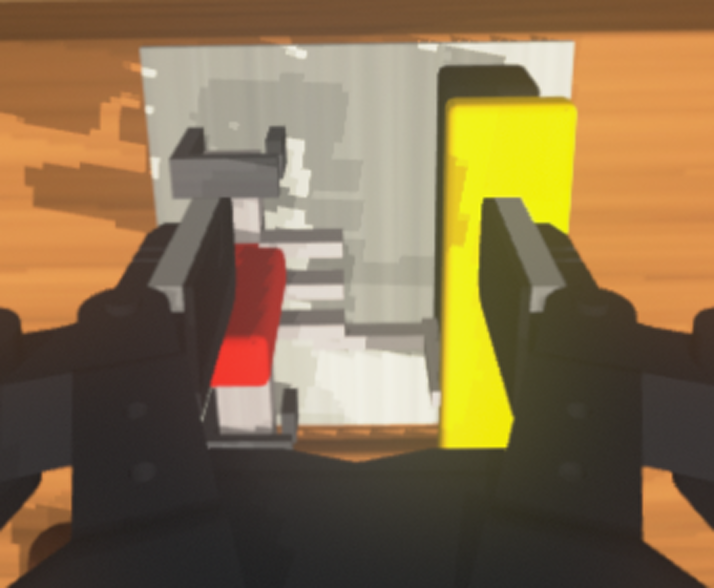

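The fingers are centred, the right one (485-530) over the pad (443-575), the left one behind the tab, whose face is at rows 245-337. Pressing down now.

Emit:
jog_arm(
  commands=[
    [55, -0.1, 0, -0.6, 0],
    [55, -0.1, 0, -0.5, 0],
    [55, 0, 0, 0, 0],
  ],
)

```text
t: 4.9
tcp_pos: [0.515, -0.0052, 0.1021]
tool_rot: [-0.069, 0.997, -0.001, 0.021]
force: [-0.8, -0.3, -0.4]
finger_gap: 0.549
```

Emit:
jog_arm(
  commands=[
    [55, -0.1, 0, -0.4, 0],
    [55, 0, 0, 0, 0],
  ],
)

```text
t: 5.07
tcp_pos: [0.515, -0.0053, 0.0982]
tool_rot: [-0.069, 0.997, -0.001, 0.023]
force: [-0.6, 0.6, 3.8]
finger_gap: 0.552
```

Emit:
jog_arm(
  commands=[
    [55, -0.1, 0, -0.4, 0],
    [55, 0, 0, 0, 0],
  ],
)

```text
t: 5.23
tcp_pos: [0.515, -0.0053, 0.0949]
tool_rot: [-0.068, 0.997, -0.001, 0.024]
force: [-0.8, 0.7, 5.3]
finger_gap: 0.554
```

Contact with the spring, about 4.5 mm pressed so far. Going deeper.

Emit:
jog_arm(
  commands=[
    [55, 0, 0, -0.4, 0],
    [55, 0, 0, -0.3, 0],
    [55, 0, 0, 0, 0],
  ],
)

```text
t: 5.48
tcp_pos: [0.515, -0.0052, 0.09]
tool_rot: [-0.069, 0.997, -0.001, 0.024]
force: [-1.7, 0.0, 7.7]
finger_gap: 0.545
```

Catch about 10 mm down (7.7 N). Now pushing along the case's +x.

Emit:
jog_arm(
  commands=[
    [55, 0.5, 0.07, -0.05, 0],
    [55, 0.5, 0.07, -0.05, 0],
    [55, 0.5, 0.07, -0.05, 0],
    [55, 0, 0, 0, 0],
  ],
)

```text
t: 5.82
tcp_pos: [0.5198, -0.0035, 0.0901]
tool_rot: [-0.073, 0.997, -0.001, 0.012]
force: [2.2, 0.7, 7.3]
finger_gap: 0.553
```

Emit:
jog_arm(
  commands=[
    [55, 0.8, 0.11, -0.05, 0],
    [55, 0.8, 0.11, -0.05, 0],
  ],
)

```text
t: 5.98
tcp_pos: [0.5279, -0.0012, 0.0896]
tool_rot: [-0.074, 0.997, 0.0, 0.004]
force: [-7.9, -4.4, 8.3]
finger_gap: 0.55
```

```bash
python3 - <<'E'
from h import *
s,p,E=wrist(); print(s['tcp_pos'],R.from_quat(s['tool_rot']).as_matrix().round(3).tolist(), s['force'],s['ft_torque'],s['finger_gap'])
cv2.imwrite('pics/w5c.png',cv2.resize(p['image'][200:480,150:490,::-1],None,fx=2.1,fy=2.1,interpolation=cv2.INTER_CUBIC))
E
```

```text
[ 0.52792792 -0.00124438  0.08964444] [[-0.989, -0.148, 0.008], [-0.148, 0.989, 0.001], [-0.008, -0.0, -1.0]] [-7.91747687 -4.38549346  8.32915488] [-0.46388524  1.37128047  0.06586918] 0.5501152586983199
```

View pics/w5c.png

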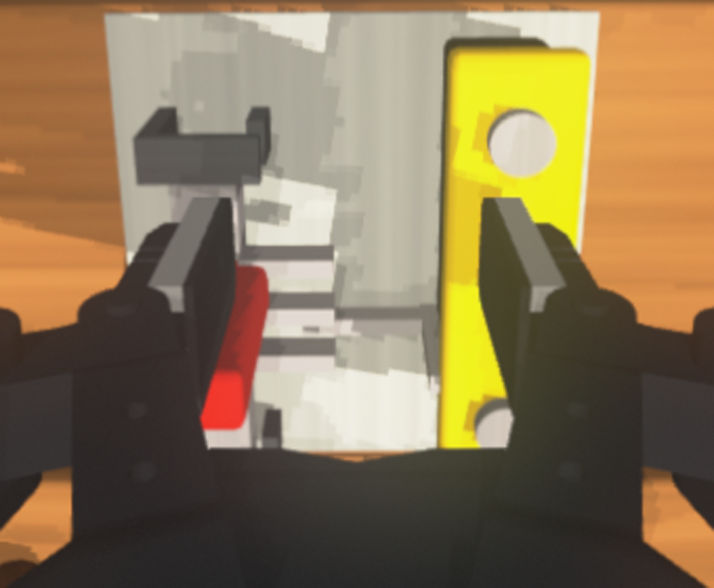

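The posts through the pad show it's down. The catch's tooth, at row 312, is now between rack teeth at 300 and 345, so the bolt is sliding. Continuing.

Emit:
jog_arm(
  commands=[
    [55, 0.7, 0.1, -0.05, 0],
    [55, 0.7, 0.1, -0.05, 0],
    [55, 0, 0, 0, 0],
  ],
)

```text
t: 6.28
tcp_pos: [0.5293, -0.001, 0.0901]
tool_rot: [-0.079, 0.997, -0.0, -0.012]
force: [5.1, 2.4, 7.6]
finger_gap: 0.551
```

The rows get partly lost to compliance and friction, so I'll use longer rows without pauses.

Emit:
jog_arm(
  commands=[
    [55, 0.9, 0.13, -0.08, 0],
    [55, 0.9, 0.13, -0.08, 0],
    [55, 0.9, 0.13, -0.08, 0],
  ],
)

```text
t: 6.53
tcp_pos: [0.5414, 0.002, 0.0893]
tool_rot: [-0.081, 0.996, 0.0, -0.028]
force: [-11.7, -6.0, 16.4]
finger_gap: 0.552
```

Emit:
jog_arm(
  commands=[
    [55, 0.9, 0.13, 0, 0],
    [55, 0.9, 0.13, 0, 0],
  ],
)

```text
t: 6.7
tcp_pos: [0.5478, 0.0034, 0.0898]
tool_rot: [-0.083, 0.996, 0.0, -0.042]
force: [-8.0, -4.0, 8.3]
finger_gap: 0.547
```

```bash
python3 - <<'E'
from h import *
s,p,E=wrist(); print(s['tcp_pos'],R.from_quat(s['tool_rot']).as_matrix().round(3).tolist(), s['force'],s['ft_torque'],s['finger_gap'])
cv2.imwrite('pics/w6c.png',cv2.resize(p['image'][200:480,150:490,::-1],None,fx=2.1,fy=2.1,interpolation=cv2.INTER_CUBIC))
E
```

```text
[0.54777453 0.00341753 0.08980099] [[-0.982, -0.166, -0.084], [-0.166, 0.986, -0.006], [0.084, 0.008, -0.996]] [-7.97612789 -3.98399752  8.26635382] [-0.39257063  1.41790892  0.03404046] 0.5466203047787764
```

View pics/w6c.png

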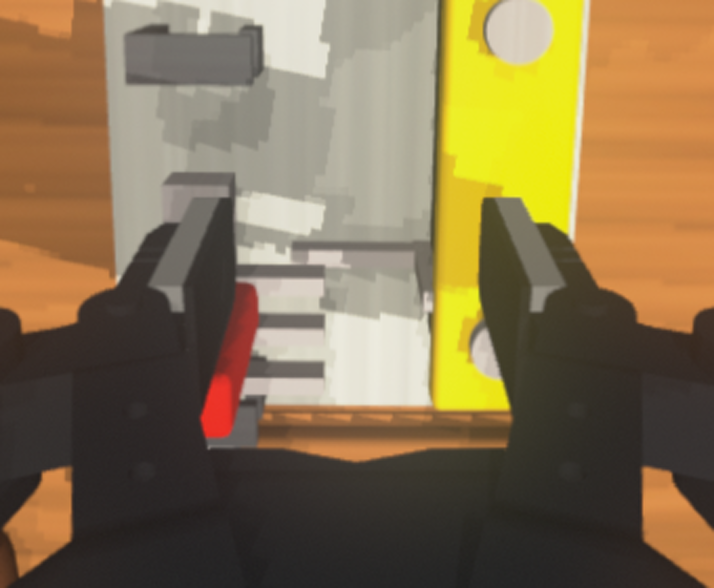

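The catch's tooth (row 250) is now behind all the rack teeth (270-370), and the bolt is about 25 mm along. I'll push the rest.

Emit:
jog_arm(
  commands=[
    [55, 0.9, 0.13, 0, 0],
    [55, 0.9, 0.13, 0, 0],
    [55, 0.9, 0.13, 0, 0],
  ],
)

```text
t: 7.0
tcp_pos: [0.5529, 0.0046, 0.0905]
tool_rot: [-0.085, 0.994, 0.0, -0.069]
force: [-18.3, -8.1, 15.2]
finger_gap: 0.55
```

Emit:
jog_arm(
  commands=[
    [55, 1.0, 0.14, 0, 0],
    [55, 1.0, 0.14, 0, 0],
  ],
)

```text
t: 7.17
tcp_pos: [0.5517, 0.0045, 0.0915]
tool_rot: [-0.083, 0.992, 0.0, -0.095]
force: [-17.5, -7.6, 12.8]
finger_gap: 0.554
```

```bash
python3 - <<'E'
from h import *
s,p,E=wrist(); print(s['tcp_pos'],R.from_quat(s['tool_rot']).as_matrix().round(3).tolist(), s['force'],s['ft_torque'],s['finger_gap'])
cv2.imwrite('pics/w7c.png',cv2.resize(p['image'][160:480,150:490,::-1],None,fx=1.85,fy=1.85,interpolation=cv2.INTER_CUBIC))
E
```

```text
[0.55173573 0.00449347 0.09151257] [[-0.968, -0.165, -0.188], [-0.165, 0.986, -0.015], [0.187, 0.017, -0.982]] [-17.49960787  -7.6156695   12.78741243] [-0.98458753  2.60827373 -0.67020883] 0.554252580886241
```

View pics/w7c.png

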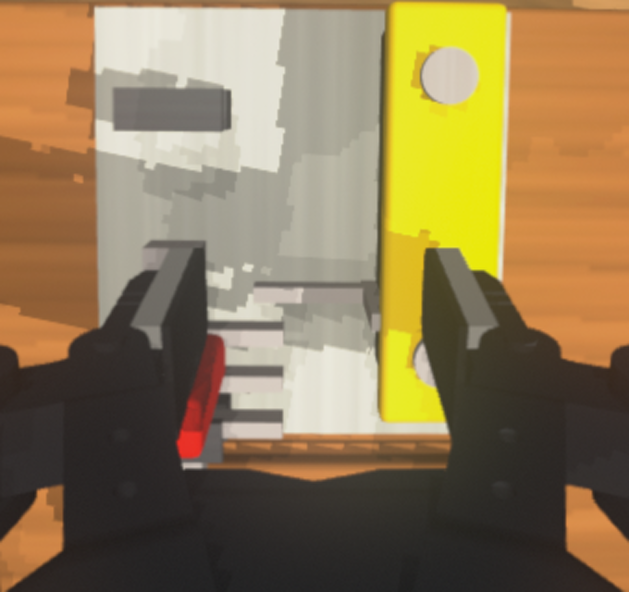

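```bash
python3 - <<'E'
from h import *
p=snapshot('wrist'); H=p['hand_eye']
def M(rows,t):
    U,_,V=np.linalg.svd(np.array(rows)); T=np.eye(4); T[:3,:3]=U@V; T[:3,3]=t; return T@H
E4=M([[-0.99,-0.138,0.037],[-0.138,0.99,0.003],[-0.037,-0.002,-0.999]],[0.5149,-.00458,.11258])
E7=M([[-0.968,-0.165,-0.188],[-0.165,0.986,-0.015],[0.187,0.017,-0.982]],[.55174,.00449,.09151])
a=.145
def c(px,E,z,y0,k): 
    P=toplane([[150+u/k,y0+v/k] for u,v in px],p,E,z); return np.round(np.c_[P[:,0]*np.cos(a)+P[:,1]*np.sin(a),-P[:,0]*np.sin(a)+P[:,1]*np.cos(a)]*1e3,1).tolist()
print('plate',c([(140,47),(575,42)],E4,.06,200,2.1),c([(97,8),(509,12)],E7,.06,160,1.85))
for z in (.07,.08): print('teeth',z,c([(343,237),(343,275),(343,317)],E4,z,200,2.1),c([(283,321),(283,366),(283,410)],E7,z,160,1.85))
print('tabtop',c([(275,337),(266,385)],E4,.119,200,2.1),c([(205,430),(200,457)],E7,.119,160,1.85))
for q in (p,snapshot('top')): print([(np.round(d['centre'],4).tolist(),round(d['score'],2)) for d in models.pinpoint(q,'bolt_tab')[:2]])
E
```

```text
plate [[483.6, -133.4], [483.1, -25.0]] [[483.7, -132.9], [482.4, -25.5]]
teeth 0.07 [[531.3, -83.2], [542.2, -83.3], [554.8, -83.5]] [[562.6, -83.1], [574.4, -82.9], [586.2, -82.8]]
teeth 0.08 [[526.1, -83.0], [536.5, -83.1], [548.4, -83.2]] [[559.4, -82.9], [570.6, -82.7], [581.7, -82.6]]
tabtop [[527.6, -95.6], [538.9, -97.9]] [[568.2, -96.3], [573.6, -97.2]]
[]
[]
```

The plate reference agrees in both pictures. The rack teeth moved 31-33 mm and the tab 35 mm, and 17 N produces no further motion, so the bolt looks to be at its stop. I'll back off and release.

Emit:
jog_arm(
  commands=[
    [55, -0.6, -0.1, 0, 0],
    [55, -0.2, 0, 0.8, 0],
    [55, 0, 0, 1, 0],
    [55, -0.5, 0, 2, 0],
    [55, -1, 0, 2, 0],
    [55, -1, 0, 2, 0],
    [55, -2, 0, 2, 0],
    [55, -2, 0, 2, 0],
  ],
)

```text
t: 8.08
tcp_pos: [0.4778, 0.0022, 0.2135]
tool_rot: [-0.083, 0.992, 0.0, -0.096]
force: [-0.1, -0.4, 0.5]
finger_gap: 0.548
```

Emit:
jog_arm(
  commands=[
    [100, -2, 0, 2, 0],
    [100, -2, 0, 2, 0],
    [100, -2, 0, 2, 0],
    [100, 0, 0, 0, 0],
    [100, 0, 0, 0, 0],
  ],
)

```text
t: 8.5
tcp_pos: [0.4124, 0.0029, 0.2816]
tool_rot: [-0.084, 0.992, -0.001, -0.095]
force: [0.2, -0.8, -0.4]
finger_gap: 1.0
```

```bash
python3 - <<'E'
from h import *
s,p,E=wrist(); print(s['t'],s['tcp_pos'],s['tool_rot'], s['force'])
print(np.array(R.from_quat(s['tool_rot']).as_matrix()).tolist())
for nm in ('bolt_tab','catch_pad','lid_front'):
    print(nm,[(np.round(d['centre'],4).tolist(),round(d['score'],2)) for d in models.pinpoint(p,nm)[:2]])
a=.145
for nm,lo,hi,z in (('y',(22,150,120),(33,255,255),.104),('r',(0,170,90),(6,255,255),.119)):
  for st,px in blob(p,lo,hi)[:1]:
    b=cv2.boxPoints(cv2.minAreaRect(px.astype(np.float32))); P=toplane(b,p,E,z); print(nm,st,np.round(np.c_[P[:,0]*np.cos(a)+P[:,1]*np.sin(a),-P[:,0]*np.sin(a)+P[:,1]*np.cos(a)]*1e3,1).tolist())
cv2.imwrite('pics/w8c.png',cv2.resize(p['image'][200:480,150:490,::-1],None,fx=2.1,fy=2.1,interpolation=cv2.INTER_CUBIC))
E
```

```text
8.5 [0.41241829 0.00290219 0.28155021] [-0.08446369  0.99192284 -0.00122105 -0.09462281] [ 0.24872253 -0.80695212 -0.40144202]
[[-0.9678248185348034, -0.16779399748159396, -0.18751078645566507], [-0.16733184049671518, 0.9857287894647763, -0.0184067589838378], [0.18792332421510924, 0.013562006837266282, -0.9820900652111747]]
bolt_tab []
catch_pad [([0.5295, 0.0323, 0.1063], 0.84)]
lid_front []
y [ 310  345   29   75 2064] [[484.0, -61.7], [483.6, -36.6], [553.7, -34.7], [554.0, -60.3]]
r [246 420   1   2   2] [[548.6, -116.2], [548.6, -116.2], [547.7, -116.2], [547.7, -116.2]]
```

View pics/w8c.png

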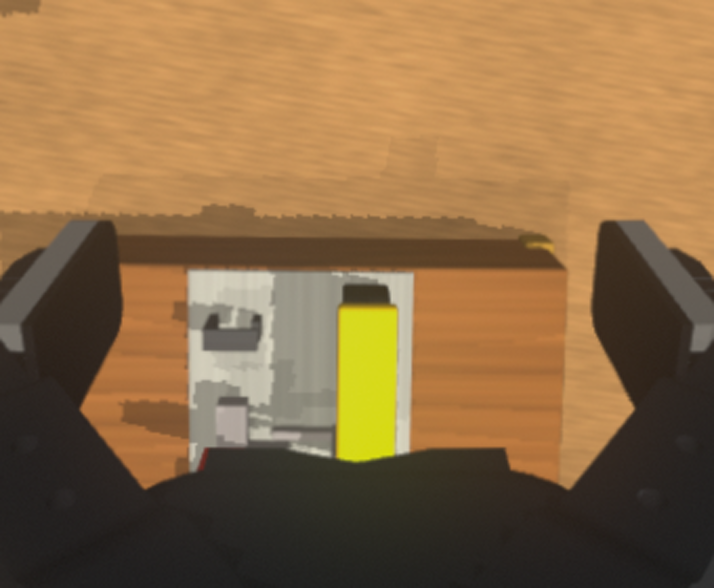

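The catch is up: no posts visible, and its top measures 25.5 mm wide at 104 mm height. The tab is hidden in this view, so I'll move ahead to check the bolt.

Emit:
jog_arm(
  commands=[
    [100, 3, -0.3, 0, 0],
    [100, 3, 0, 0, 0],
    [100, 2, 0, 0, 0],
    [100, 0, 0, 0, 0],
    [100, 0, 0, 0, 0],
  ],
)

```text
t: 9.12
tcp_pos: [0.4954, 0.0002, 0.2731]
tool_rot: [-0.085, 0.991, 0.001, -0.103]
force: [-0.3, -0.1, 0.1]
finger_gap: 1.001
```

```bash
python3 - <<'E'
from h import *
a=.145
s,p,E=wrist(); print(s['t'],s['tcp_pos'], s['force'])
for nm in ('bolt_tab','catch_pad','lid_front','bowl'):
    print(nm,[(np.round(d['centre'],4).tolist(),round(d['score'],2)) for d in models.pinpoint(p,nm)[:2]])
for nm,lo,hi,z in (('y',(22,150,120),(33,255,255),.104),('r',(0,170,90),(6,255,255),.119)):
  for st,px in blob(p,lo,hi)[:1]:
    b=cv2.boxPoints(cv2.minAreaRect(px.astype(np.float32))); P=toplane(b,p,E,z); print(nm,st,np.round(np.c_[P[:,0]*np.cos(a)+P[:,1]*np.sin(a),-P[:,0]*np.sin(a)+P[:,1]*np.cos(a)]*1e3,1).tolist())
q=snapshot('top')
for nm in ('bolt_tab','lid_front','bowl','brush','ewer','cup','jar','dish'): print(nm,[(np.round(d['centre'],3).tolist(),round(d['score'],2)) for d in models.pinpoint(q,nm)[:3]])
cv2.imwrite('pics/w9c.png',cv2.resize(p['image'][180:480,150:490,::-1],None,fx=2,fy=2,interpolation=cv2.INTER_CUBIC))
E
```

```text
9.1167 [4.95376101e-01 2.11856273e-04 2.73138407e-01] [-0.29328546 -0.10216763  0.09655263]
bolt_tab [([0.5783, -0.0253, 0.117], 0.63)]
catch_pad [([0.5308, 0.0328, 0.1027], 0.71)]
lid_front [([0.6119, 0.0106, 0.0627], 0.76)]
bowl []
y [ 327  260   31  106 3096] [[577.3, -60.6], [484.9, -61.4], [484.9, -36.2], [577.4, -34.9]]
r [254 345  32  22 445] [[555.6, -121.6], [555.1, -96.0], [573.0, -95.7], [573.5, -121.4]]
bolt_tab [([0.582, -0.025, 0.122], 0.56)]
lid_front [([0.607, 0.012, 0.068], 0.67)]
bowl [([0.601, 0.269, 0.002], 0.97), ([0.606, -0.451, -0.002], 0.73), ([0.754, 0.266, 0.002], 0.68)]
brush [([0.706, -0.065, 0.07], 0.73)]
ewer [([0.767, -0.248, 0.0], 0.97), ([0.61, -0.45, -0.001], 0.96), ([0.509, -0.652, 0.002], 0.71)]
cup [([0.654, 0.421, 0.002], 0.85)]
jar [([0.394, 0.427, -0.002], 0.65), ([0.608, 0.013, 0.066], 0.58)]
dish [([0.53, 0.419, -0.001], 0.83), ([0.654, 0.421, -0.001], 0.59)]
```

View pics/w9c.png

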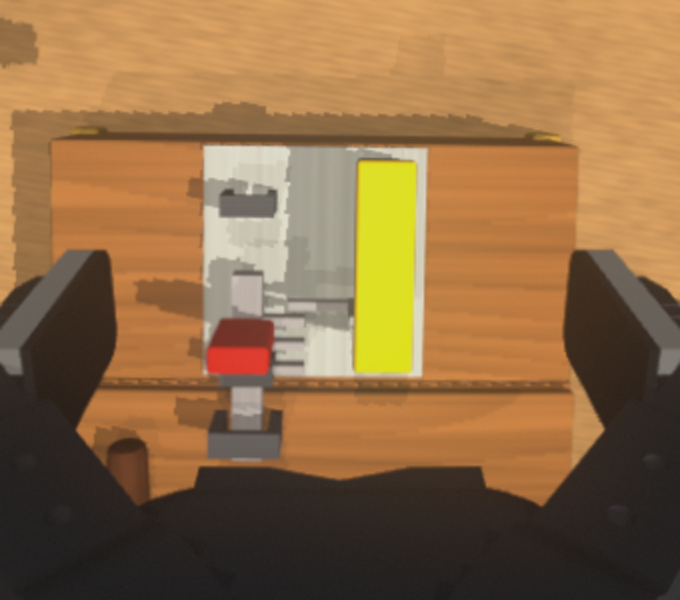

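The bolt's end is under the keeper (about (245,435)). The tab's far edge moved from 538 to 573 mm, so travel is about 35 mm. The pad is at full height size and nothing is touched.

```bash
python3 -c "
from h import *
print(workorder.sign_off())"
```

```text
the job is handed in; nothing more can be done
None
```

The case is bolted shut and the job is handed in. One fingertip held the yellow catch down while the other pushed the red tab home. I then backed off and lifted clear, and the catch sprang back up.

**Last checks, at 9.1 s of the 32 s:**
- **Bolt:** it had travelled about 35 of its 36 mm, and its end shows under the keeper.
- **Catch:** the pad measured its full size at the 104 mm up height, so it has sprung up.
- **Lid:** its front edge is unchanged within the measuring error, at 63–68 mm.
- **Robot:** it stands clear, with no force on the tool.

**Loose things:** the brush was found lying on the lid, but I had no start position to compare it with. The ewer, cup and jar read within a few millimetres of where they started. The dish was only measured at the end. The spatula was never measured, and the bowl on the lid was not found in the last pictures. The arm stayed well clear of all of them.

**What went less well:**
- The tool tilted about 0.19 rad while pushing against friction and the stop.
- One estimate, from the rack teeth with the fingers still on the bolt, gave 31–33 mm of travel instead of 35. The clear view afterwards settled it at 35 mm.

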